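# Count along the coin-roll rack and push the roll into the third gap

### The job

Start at the end of the coin-roll rack that has the tall post and run a fingertip along the rail on top of its back board, staying in contact, over the steel inlays of the first, second and third gaps, leaving the loose coin roll where it is meanwhile. Then, without gripping or lifting it, push that standing coin roll along the counter into the third gap counted from the post, upright and fully home against the back board. Leave the stored rolls and the other things as they are, and finish clear of everything.

Things in the scene. Friction and masses are not known exactly. Their poses are not given: they have to be found in the camera images.
- coin_roll: brown paper roll of coins, an upright cylinder 27.4 mm across and 52 mm high, 0.19 kg, loose, standing alone on the counter on the robot's side of the rack; origin at the centre of its underside, z up. The one to be pushed.
- rack: wooden coin-roll rack, fixed to the counter: back board and seven dividers forming six equal gaps side by side, open above and towards the robot, floored by the counter. Origin on the counter at the rack's middle; x from the open side towards the back board, y along the rack (left as seen from the robot), z up. Back board: x = +9 to +19 mm, 44 mm high. Gap centres: y = +105, +63, +21, -21, -63, -105 mm.
- rack_seat (a point): point on the counter at rack x = -4.7 mm, y = 0: the x at which the centre of the coin roll lies when it is fully home against the back board. Gaps are 36 mm wide between dividers 6 mm thick and 40 mm high, which run from x = -21 mm (round noses) to the back board at x = +9 mm.
- touch_rail (a joint): the straight rail over the back board, 258 mm long (along the rack's y), 14 mm wide, 7 mm thick, centred on x = +16 mm of the rack, top face 54 mm above the counter. It is sprung: it sinks straight down as a whole when pressed. Value = how far it is down, in m, 0 to 0.005; it begins to sink at about 1.5 N and is fully down at about 5 N.
- start_post: tall round wooden post, 22 mm across and 63 mm high with a domed top, fixed at one end of the rack (at y = +142 or -142 mm of the rack, x = 0): counting starts at this end. Origin at the centre of its foot.
- end_foot: low round wooden foot, 22 mm across and 18 mm high, fixed at the rack's other end. Origin at the centre of its underside.
- bridge_left (a point): the 20 mm wooden stretch of the rail between inlays 2 and 3; the point is the centre of its top face. Also called touch_rail_c6.
- bridge_right (a point): the 20 mm wooden stretch of the rail between inlays 4 and 5; the point is the centre of its top face. Also called touch_rail_c7.
- stored_roll_a: blue paper roll of coins 26 mm across and 48 mm high, loose, standing in the leftmost gap (y = +105 mm); origin at the centre of its underside. Leave alone.
- stored_roll_b: like stored_roll_a, in the fifth gap from the left (y = -63 mm). Leave alone.
- rubber_stamp: wooden rubber stamp 29 x 60 x 75 mm with an upright handle, loose, left of the rack; origin at the centre of its underside. Leave alone.
- counter_bell: round counter bell, 85 mm across, 58 mm high, loose, right of the rack; origin at the centre of its underside. Leave alone.
- card_terminal: card terminal 182 x 76 x 59 mm, loose, farther right; origin at the centre of its underside. Leave alone.
- inlay1 (a point): flush steel inlay in the rail, 22 mm long, 14 mm wide, behind gap 1 from the left (rack y = +105 mm); the point is the centre of its top face. Also called touch_rail_c0.
- inlay2 (a point): flush steel inlay in the rail, 22 mm long, 14 mm wide, behind gap 2 from the left (rack y = +63 mm); the point is the centre of its top face. Also called touch_rail_c1.
- inlay3 (a point): flush steel inlay in the rail, 22 mm long, 14 mm wide, behind gap 3 from the left (rack y = +21 mm); the point is the centre of its top face. Also called touch_rail_c2.
- inlay4 (a point): flush steel inlay in the rail, 22 mm long, 14 mm wide, behind gap 4 from the left (rack y = -21 mm); the point is the centre of its top face. Also called touch_rail_c3.
- inlay5 (a point): flush steel inlay in the rail, 22 mm long, 14 mm wide, behind gap 5 from the left (rack y = -63 mm); the point is the centre of its top face. Also called touch_rail_c4.
- inlay6 (a point): flush steel inlay in the rail, 22 mm long, 14 mm wide, behind gap 6 from the left (rack y = -105 mm); the point is the centre of its top face. Also called touch_rail_c5.
Mind the look-alikes: they are no part of the job. What is shaped like the coin_roll but pink is not meant. What is shaped like the start_post but purple is not meant.

How it is judged:
By the outcome, as a careful person would: the job done as asked, in the order asked, and still so for the second after the job is handed in, with the robot touching nothing.
It also fails if it takes over 64 s, if anything falls off the work surface, if the arm or the gripper's body presses on something with over 40 N, if the wrist force passes 120 N, or if a joint passes its speed limit or range.

### The arm

A 7-joint arm with a two-finger parallel gripper is mounted at the origin on a cart in front of the work surface, level with it; the furniture and walls round the work are solid. World frame = base frame: x ahead of the robot, y to its left, z up, the work surface at z = 0. Lengths are in m, angles in rad, forces in N, time in s.
With the tool pointing down it reaches from about 0.425 to 0.875 m from the base axis. Payload 4.7 kg.
Tool frame: the origin (TCP) lies midway between the tips of the shut fingers; the grasp point (between the pads) lies 19 mm behind it (r.pinch_z is the distance from the TCP to the grasp point, in m); z points along the fingers, y is the line along which they close (so a half turn about z gives the same grasp; the last joint's range is limited). The gripper opens to 87 mm and grips with 3 to 60 N. Pads are 19 mm wide; open, the fingers measure 117 mm over their backs; the gripper's body (75 mm by 190 mm) begins 51 mm behind the grasp point.
Start: joints at [1.195, 0.321, -0.07, 1.45, 0.023, 1.371, -0.057], TCP at [0.247, -0.601, 0.187] pointing down, gripper open.
Joint ranges: [-2.86, 2.86], [-0.3, 2.09], [-1.38, 1.24], [0.06, 2.45], [-1.56, 4.7], [0.09, 2.05], [-2.69, 2.69]. Speed limits (rad/s): [2.57, 2.57, 3.14, 3.14, 3.14, 3.14, 3.14].

### API

Orientations are given as a unit quaternion [w, x, y, z].
In Python, from cell import r gives the robot as it stands. The module is installed in compiled form; this text tells all that it offers. Calls block until the motion is done:
- r.reach(position, orientation): joint-space move of the TCP to a pose.
- r.line_to(position, frame=None, vel=0.15, threshold=None): straight line of the TCP; frame=None keeps the orientation; vel is the mean speed in m/s. With threshold (N) it stops when the force on the tool has changed by that much, and returns True; else False.
- r.set_joints(angles): joint-space move.
- r.open() and r.close(grasp_force=None): open the fingers fully, or close them until they stop; grasp_force is the grip in N (None keeps the last).
- r.pause(seconds).
- r.inverse_kinematics(position, orientation): joint angles nearest the present ones, or None.
- r.get_obs(): the state.
- r.snapshot(name): name is "scene" or "side" or "wrist"; returns (picture, depth): 384x512x3 uint8, red, green, blue; 384x512 float32, m along the optical axis (not along the pixel's ray), 0 where there is no reading.
- r.camera_model(name): a dict with "mtx" (3x3 intrinsics, pixels), "cam_to_world" (4x4, takes a point from camera to world coordinates). Camera axes: x right, y up, looking along -z (the intrinsics and any distortion apply to the point x, -y, -z); pixel columns grow to the right and rows downward; lengths in m; the calibration is good to about 2 mm. A picture is of the moment at which its call begins: read the wrist's pose just before it. camera_model takes no time and is no camera call; for the wrist camera it gives the pose at the moment of the call.
A pose or a line that the arm cannot do raises r.PlanningError and nothing moves.
- r.hand_in(): hands the job in; it is judged then, once.
The state is a dict: "t": time; "q": joint angles; "joint_vel": joint speeds; "effort": joint torques, N m; "tcp_pos": TCP position; "eef_rot": TCP orientation; "contact_force": force on the tool from outside, world axes, zero at the start; "moment": the same for the moment, N m; "finger_gap": finger opening in m; "gripper_force": force on a finger pad.
Only numpy, scipy, OpenCV 4.12 (cv2) and the standard library are available. Lean on these libraries where they do the work, as an engineer would, in place of code of your own. Each camera call takes 0.05 s, during which the arm holds its last target. There are 200 camera calls.

## Working session

There is one attempt and no reset: what is moved stays moved. The work goes in short steps, each a Python script; the robot and the scene stay as the last script left them, time stands still between calls to the robot, and variables do not carry over. Pictures are saved under pics/ and viewed, at most 10 in all, crops included, and the job is handed in when it is done.

```bash
mkdir -p pics; ls; python3 - <<'E'
from cell import r
import cv2,numpy as np
for n in("scene","side"):
    p,d=r.snapshot(n); cv2.imwrite(f"pics/{n}0.png",cv2.cvtColor(p,cv2.COLOR_RGB2BGR)); np.savez(f"{n}0.npz",p=p,d=d,**r.camera_model(n))
    m=r.camera_model(n);print({k:(np.round(v,3).tolist() if not isinstance(v,str) else v) for k,v in m.items()})
print(r.get_obs())
E
```

```text
pics
{'mtx': [[470.313, 0.0, 260.054], [0.0, 470.313, 193.571], [0.0, 0.0, 1.0]], 'cam_to_world': [[0.852, 0.294, -0.434, 0.018], [-0.523, 0.512, -0.681, -0.897], [0.022, 0.807, 0.59, 0.825], [0.0, 0.0, 0.0, 1.0]]}
{'mtx': [[405.813, 0.0, 251.123], [0.0, 405.813, 196.97], [0.0, 0.0, 1.0]], 'cam_to_world': [[-0.808, 0.325, -0.492, 0.031], [-0.59, -0.44, 0.677, 0.76], [0.004, 0.837, 0.547, 0.698], [0.0, 0.0, 0.0, 1.0]]}
{'t': 0.1, 'q': array([ 1.19509761,  0.32173312, -0.07007089,  1.45155023,  0.02258979,
        1.3708057 , -0.05688579]), 'joint_vel': array([-0.00076774, -0.0017399 ,  0.0010946 , -0.00492137,  0.00088832,
        0.00131217,  0.00093346]), 'effort': array([-4.34100375e-04, -4.92572844e+01, -4.05898690e-01, -3.13402355e+01,
       -6.41915831e-02,  3.94520047e-02,  4.53728796e-05]), 'tcp_pos': array([ 0.24673736, -0.6007471 ,  0.18638245]), 'eef_rot': array([-8.29141522e-04,  9.81064209e-01,  1.93680890e-01, -2.08593357e-04]), 'contact_force': array([ 0.51843173, -0.05442838,  0.62532779]), 'moment': array([ 0.05027118,  0.03458651, -0.01470196]), 'gripper_force': 0.0, 'finger_gap': 0.08743918776923416}
```

View pics/scene0.png

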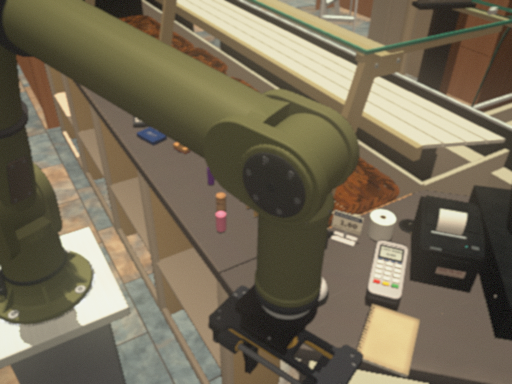

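View pics/side0.png

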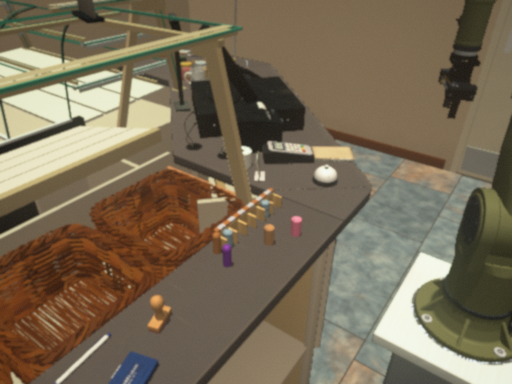

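The side view shows the rack from about (215,245) to (280,195), the brown roll at (269,234), the pink look-alike at (296,226) and a purple post at (227,255). I'll enlarge it.

```bash
cat > h.py <<'E'
import numpy as np,cv2
def ld(n): return np.load(n+".npz")
def ray(m,uv):
    M=m['cam_to_world'];K=m['mtx'];uv=np.atleast_2d(uv).astype(float)
    d=np.c_[(uv[:,0]-K[0,2])/K[0,0],-(uv[:,1]-K[1,2])/K[1,1],-np.ones(len(uv))]
    return M[:3,3],d@M[:3,:3].T
def onz(m,uv,z):
    o,d=ray(m,uv);return o+d*((z-o[2])/d[:,2])[:,None]
def pts(m,d):
    v,u=np.mgrid[:d.shape[0],:d.shape[1]]
    o,dd=ray(m,np.c_[u.ravel(),v.ravel()]);return (o+dd*d.ravel()[:,None]).reshape(*d.shape,3)
E
python3 - <<'E'
from h import *
m=ld("side0");p=m['p'][...,::-1]
c=cv2.resize(p[180:280,190:315],None,fx=6,fy=6,interpolation=cv2.INTER_CUBIC)
cv2.imwrite("pics/crop1.png",c)
P=pts(m,m['d'])
for uv in [(269,244),(296,235),(227,265),(217,250),(278,205),(324,175),(158,325)]: print(uv,P[uv[1],uv[0]].round(3),m['d'][uv[1],uv[0]])
E
```

```text
(269, 244) [0.481 0.059 0.006] 1.0757302
(296, 235) [ 0.443 -0.015  0.007] 1.1061074
(227, 265) [0.52  0.187 0.005] 1.0078881
(217, 250) [0.569 0.167 0.015] 1.039978
(278, 205) [ 0.561 -0.108  0.007] 1.2275832
(324, 175) [ 0.512 -0.305  0.037] 1.3195641
(158, 325) [0.511 0.423 0.019] 0.8362388
```

View pics/crop1.png

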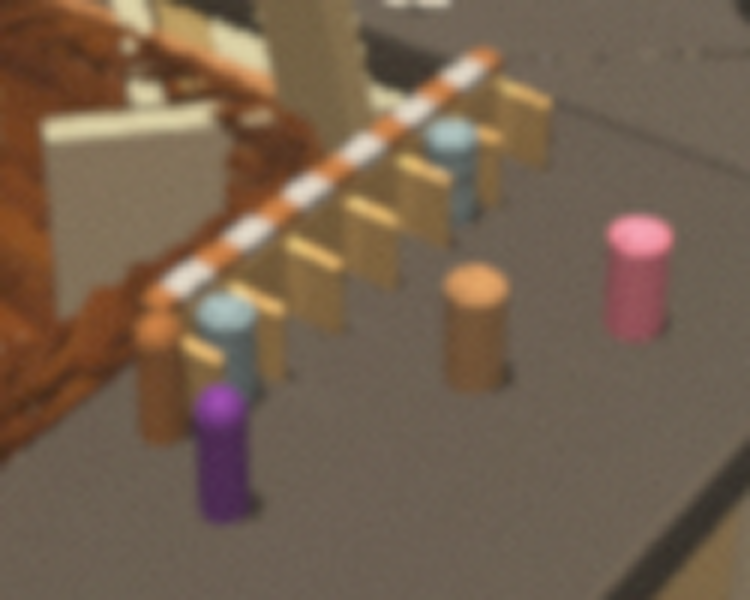

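Crop: the brown wooden post stands at the rack's left end, crop (160,375) → pixel (217,243), so counting starts at rack y=+142. The purple post at (227,255) and the pink roll at (296,226) are decoys. The roll to push is the brown one at (269,234). Next I'll get obstacle heights around the rack and a wrist view.

```bash
python3 - <<'E'
from h import *
m=ld("side0");P=pts(m,m['d']);ok=m['d']>0
for x0 in np.arange(.4,.9,.05):
    print(round(x0,2),[ (lambda s: f"{P[s][:,2].max():.2f}/{P[s][:,2].min():.2f}" if s.sum()>3 else '-')(ok&(P[...,0]>=x0)&(P[...,0]<x0+.05)&(P[...,1]>=y0)&(P[...,1]<y0+.05)) for y0 in np.arange(-.25,.35,.05)])
from cell import r
for y in (.03,):
  for q in ([0,1,0,0],[0,.7071,.7071,0],[0,.7071,-.7071,0]):
    s=r.inverse_kinematics([.48,y,.3],q);print(q,None if s is None else np.round(s,2))
E
```

```text
0.4 ['0.01/-0.93', '0.00/-0.00', '0.00/-0.80', '0.00/-0.76', '0.06/-0.55', '0.00/-0.55', '0.00/-0.54', '0.01/-0.53', '0.00/-0.10', '0.01/-0.10', '0.00/-0.10', '0.01/-0.10']
0.45 ['0.01/-0.00', '0.00/-0.00', '0.01/-0.86', '0.00/-0.54', '0.05/-0.54', '0.05/-0.54', '0.06/-0.54', '0.00/-0.54', '0.00/-0.00', '0.00/-0.00', '0.00/-0.00', '0.01/-0.00']
0.5 ['0.01/-0.00', '0.00/-0.00', '0.00/-0.54', '0.00/-0.54', '0.00/-0.54', '0.05/-0.54', '0.05/-0.54', '0.01/-0.54', '0.07/-0.54', '0.01/-0.00', '0.01/-0.00', '0.00/-0.00']
0.55 ['0.00/-0.00', '0.00/-0.01', '0.06/-0.54', '0.06/-0.54', '0.06/-0.54', '0.06/-0.54', '0.06/-0.54', '0.06/-0.54', '0.06/-0.53', '0.00/-0.53', '0.00/-0.00', '0.00/-0.00']
0.6 ['0.01/-0.00', '0.00/-0.00', '-', '-', '-', '-', '-', '0.05/-0.00', '0.00/-0.00', '0.00/-0.00', '0.00/-0.00', '0.00/-0.00']
0.65 ['0.04/-0.00', '0.07/-0.05', '0.10/-0.04', '-0.02/-0.04', '-0.02/-0.04', '-0.02/-0.03', '-0.02/-0.07', '-0.02/-0.08', '-0.02/-0.09', '-0.02/-0.09', '-0.03/-0.08', '-0.03/-0.07']
0.7 ['0.08/-0.00', '0.49/-0.04', '0.49/-0.07', '0.49/-0.10', '0.49/0.48', '0.49/0.48', '0.49/0.48', '0.48/0.48', '0.49/-0.03', '0.49/-0.15', '0.49/-0.10', '0.49/-0.04']
0.75 ['0.06/-0.00', '0.49/-0.03', '0.49/-0.05', '0.49/-0.14', '0.49/-0.14', '0.49/0.46', '0.49/0.46', '0.49/0.46', '0.49/0.46', '0.49/-0.17', '0.49/-0.16', '0.49/0.46']
0.8 ['0.00/-0.00', '0.49/-0.04', '0.48/-0.07', '0.47/-0.07', '0.48/-0.25', '0.48/0.47', '0.48/0.47', '0.47/0.47', '0.47/0.47', '0.48/-0.09', '0.48/-0.21', '0.48/0.47']
0.85 ['0.00/-0.00', '0.49/-0.06', '0.46/-0.25', '-0.02/-0.25', '-0.24/-0.25', '-0.24/-0.25', '-', '-', '-', '-0.02/-0.26', '-0.03/-0.26', '-0.24/-0.26']
[0, 1, 0, 0] [ 0.76 -0.06 -0.83  1.64 -0.05  1.55 -1.63]
[0, 0.7071, 0.7071, 0] [ 0.47 -0.06 -0.56  1.65 -0.03  1.55 -0.08]
[0, 0.7071, -0.7071, 0] None
```

```bash
python3 - <<'E'
from h import *
from cell import r
r.reach([.47,.03,.33],[0,1,0,0]); r.close()
for n in("wrist","scene"):
    m=r.camera_model(n);p,d=r.snapshot(n); np.savez(n+"1.npz",p=p,d=d,**m);cv2.imwrite(f"pics/{n}1.png",p[...,::-1])
o=r.get_obs();print(o['t'],o['tcp_pos'],o['eef_rot'],o['contact_force'],o['finger_gap'],r.camera_model("wrist")['cam_to_world'].round(3))
E
```

```text
4.1583 [0.47001207 0.02999678 0.33000478] [-2.16150467e-05  1.00000000e+00  4.80776818e-06  5.49976678e-06] [-0.18938294 -0.65732267  0.97605434] 0.00016098231146213494 [[-0.     0.959  0.283  0.547]
 [-1.     0.    -0.001  0.03 ]
 [-0.001 -0.283  0.959  0.527]
 [ 0.     0.     0.     1.   ]]
```

View pics/wrist1.png

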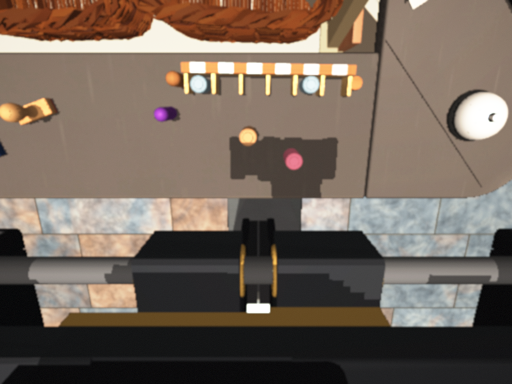

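Wrist view: the wooden post is at (174,78), the low foot at (358,83), the rail with six inlays runs from (195,68) to (345,71), the brown roll is at (248,136), the pink one at (293,160) and the purple post at (163,114). Blue rolls stand in gaps 1 and 5. That confirms the count from the left.

```bash
python3 - <<'E'
from h import *
m=ld("wrist1");p=m['p'];d=m['d'];hsv=cv2.cvtColor(p,cv2.COLOR_RGB2HSV)
def blobs(mask,amin):
    n,l,s,c=cv2.connectedComponentsWithStats(mask.astype(np.uint8));return [(c[i],s[i]) for i in range(1,n) if s[i,4]>=amin]
roi=np.zeros(d.shape,bool);roi[60:80,178:362]=1
B=sorted(blobs(roi&(hsv[...,1]<45)&(hsv[...,2]>190),20),key=lambda b:b[0][0])
I=[]
for c,s in B: print(c.round(1),s);I.append(onz(m,c,.054)[0])
I=np.array(I);print(I.round(4))
# rail colour mask (whole rail, top face)
P=pts(m,d)
rail=roi&(P[...,2]>.045)&(hsv[...,0]<15)&(hsv[...,1]>120)
print('depth z rail',np.median(P[rail][:,2]),'inlays z',[P[int(c[1]),int(c[0]),2].round(4) for c,s in B])
roi=np.zeros(d.shape,bool);roi[120:152,232:265]=1
mk=roi&(P[...,2]>.04)
for c,s in blobs(mk,20): print('roll',c,s,onz(m,c,.052),np.median(P[mk][:,2]))
roi=np.zeros(d.shape,bool);roi[140:180,275:315]=1
for c,s in blobs(roi&(P[...,2]>.04),20): print('pink',onz(m,c,.052))
print('counter z',np.median(P[160:180,180:220,2]))
# side cross-check of roll top
s_=ld("side0");print('side roll top',onz(s_,[190+476/6,180+287/6],.052),'inlays side',onz(s_,[[190+188/6,180+280/6],[190+464/6,180+70/6]],.054))
E
```

```text
[196.8  66.8] [189  61  17  12 176]
[197.7  77.8] [192  76  13   4  41]
[225.5  67.4] [218  62  16  12 187]
[253.9  67.7] [246  62  17  12 176]
[282.5  68.4] [275  63  16  12 185]
[310.9  68.6] [303  63  16  12 176]
[310.9  77.9] [305  76  13   4  37]
[339.3  69. ] [332  64  16  11 168]
[[ 0.5914  0.1195  0.054 ]
 [ 0.5763  0.1192  0.054 ]
 [ 0.5906  0.0773  0.054 ]
 [ 0.5902  0.0356  0.054 ]
 [ 0.5892 -0.0064  0.054 ]
 [ 0.589  -0.0483  0.054 ]
 [ 0.5761 -0.049   0.054 ]
 [ 0.5884 -0.0902  0.054 ]]
depth z rail 0.05265622617034982 inlays z [np.float64(0.053), np.float64(0.0442), np.float64(0.0538), np.float64(0.0527), np.float64(0.0539), np.float64(0.0526), np.float64(0.0457), np.float64(0.0533)]
roll [247.16317992 136.18410042] [239 128  17  18 239] [[0.48991499 0.04663064 0.052     ]] 0.05038644184676788
pink [[ 0.45187577 -0.02669554  0.052     ]]
counter z -0.0009552055068814957
side roll top [[0.48705617 0.05073356 0.052     ]] inlays side [[ 0.58919387  0.12317707  0.054     ]
 [ 0.58853808 -0.089135    0.054     ]]
```

```bash
python3 - <<'E'
from h import *
from cell import r
q=r.inverse_kinematics([.57,.03,.30],[0,0,1,0]);print(q.round(2),r.get_obs()['q'].round(2))
if abs(q[:6]-r.get_obs()['q'][:6]).max()<.6:
    r.set_joints(q);n="wrist"
    m=r.camera_model(n);p,d=r.snapshot(n); np.savez(n+"2.npz",p=p,d=d,**m);cv2.imwrite(f"pics/{n}2.png",p[...,::-1])
    o=r.get_obs();print(o['t'],o['tcp_pos'],m['cam_to_world'].round(3))
E
```

```text
[ 0.86  0.29 -1.18  1.44  0.27  1.59  1.27] [ 0.79 -0.1  -0.83  1.6  -0.07  1.61 -1.61]
6.65 [0.56996694 0.03002787 0.30005029] [[ 0.    -0.959 -0.283  0.491]
 [ 1.     0.001 -0.     0.03 ]
 [ 0.    -0.283  0.959  0.497]
 [ 0.     0.     0.     1.   ]]
```

View pics/wrist2.png

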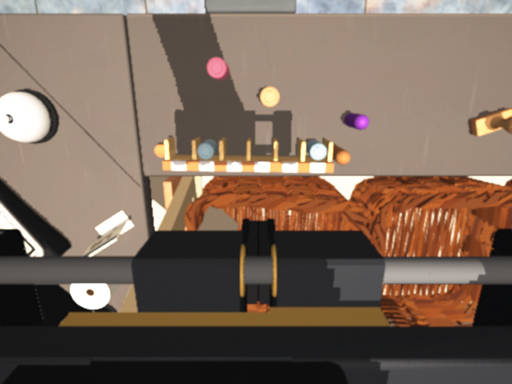

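The flipped view shows the rail from (165,166) to (333,168), the roll at (269,97), pink at (217,68) and the post at (343,157). I'll measure this view and average it with the first one.

```bash
python3 - <<'E'
from h import *
m=ld("wrist2");p=m['p'];d=m['d'];hsv=cv2.cvtColor(p,cv2.COLOR_RGB2HSV);P=pts(m,d)
def blobs(mask,amin):
    n,l,s,c=cv2.connectedComponentsWithStats(mask.astype(np.uint8));return [(c[i],s[i]) for i in range(1,n) if s[i,4]>=amin]
roi=np.zeros(d.shape,bool);roi[160:174,155:345]=1
for c,s in sorted(blobs(roi&(hsv[...,1]<60)&(hsv[...,2]>150),20),key=lambda b:-b[0][0]): print(c.round(1),s,onz(m,c,.054)[0].round(4))
for nm,R in(('roll',(82,112,254,284)),('pink',(53,83,202,232))):
    roi=np.zeros(d.shape,bool);roi[R[0]:R[1],R[2]:R[3]]=1
    for c,s in blobs(roi&(P[...,2]>.04),20): print(nm,c,s,onz(m,c,.052))
# dividers in both views: bright tops in band just off the rail; profile along column
for n,row in(('wrist1',range(84,92)),('wrist2',range(143,151))):
    m=ld(n);v=pts(m,m['d'])[list(row),155:365,2]; h=np.nanmax(v,0)
    e=[c for c,s in blobs((h>.03)[None,:],2)]
    print(n,[(round(c[0]+155,1),onz(m,[c[0]+155,np.mean(row)],.04)[0].round(4).tolist()) for c in e])
E
```

```text
[339.5 169.2] [335 164  10  10  82] [0.5939 0.1532 0.054 ]
[317.3 167.5] [310 162  16  12 184] [0.5913 0.1194 0.054 ]
[289.5 167.6] [282 162  16  12 182] [0.5914 0.0775 0.054 ]
[212.3 167.5] [155 160 115  14 917] [ 0.5913 -0.0391  0.054 ]
roll [268.98293515  95.95904437] [260  87  19  19 293] [[0.48785881 0.04553258 0.052     ]]
pink [216.34730539  67.14371257] [207  57  21  21 334] [[ 0.44968185 -0.02766164  0.052     ]]
wrist1 [(np.float64(175.0), [0.563, 0.1576, 0.04]), (np.float64(195.5), [0.563, 0.126, 0.04]), (np.float64(213.0), [0.563, 0.099, 0.04]), (np.float64(240.0), [0.563, 0.0573, 0.04]), (np.float64(267.0), [0.563, 0.0157, 0.04]), (np.float64(293.5), [0.563, -0.0251, 0.04]), (np.float64(312.0), [0.563, -0.0536, 0.04]), (np.float64(348.0), [0.563, -0.1091, 0.04])]
wrist2 [(np.float64(166.0), [0.5616, -0.1106, 0.04]), (np.float64(202.5), [0.5616, -0.0548, 0.04]), (np.float64(221.0), [0.5616, -0.0266, 0.04]), (np.float64(247.5), [0.5616, 0.0139, 0.04]), (np.float64(275.0), [0.5616, 0.0559, 0.04]), (np.float64(302.0), [0.5617, 0.0971, 0.04]), (np.float64(316.5), [0.5617, 0.1193, 0.04]), (np.float64(329.5), [0.5617, 0.1391, 0.04]), (np.float64(339.5), [0.5617, 0.1544, 0.04])]
```

```bash
python3 - <<'E'
from h import *
from cell import r
Q=[0,1,0,0]
def F(n=8):
    f=[]
    for _ in range(n): f.append(r.get_obs()['contact_force']);r.pause(.01)
    return np.mean(f,0)
q=r.inverse_kinematics([.5935,.132,.10],Q);print(q.round(2))
r.reach([.5935,.132,.12],Q); r.line_to([.5935,.132,.066],vel=.06);r.pause(.2)
f0=F();print('base',f0.round(2),r.get_obs()['tcp_pos'].round(4))
hit=r.line_to([.5935,.132,.0515],vel=.015,threshold=2.2);o=r.get_obs();print(hit,o['tcp_pos'].round(4),(F()-f0).round(2),o['t'])
E
```

```text
[-1.09  0.46  1.07  1.7  -0.43  1.24 -1.5 ]
base [ 0.16 -0.02  0.18] [0.5937 0.1321 0.0663]
False [0.5936 0.132  0.0516] [-0.15 -0.09 -0.14] 11.45
```

```bash
python3 - <<'E'
from h import *
from cell import r
def F(n=8):
    f=[]
    for _ in range(n): f.append(r.get_obs()['contact_force']);r.pause(.01)
    return np.mean(f,0)
f0=F()
for z in (.0505,.0495,.0485,.0475):
    r.line_to([.5935,.132,z],vel=.015);f=F();print(z,r.get_obs()['tcp_pos'].round(4),f.round(2))
    if f[2]-f0[2]>1.5:break
m=r.camera_model("wrist");p,d=r.snapshot("wrist");cv2.imwrite("pics/w3.png",p[...,::-1]);np.savez("wrist3.npz",p=p,d=d,**m)
p,d=r.snapshot("side");c=cv2.resize(p[180:280,190:315],None,fx=6,fy=6,interpolation=cv2.INTER_CUBIC);cv2.imwrite("pics/s3.png",c[...,::-1])
E
```

```text
0.0505 [0.5935 0.132  0.0505] [-0.13 -0.04  0.38]
0.0495 [0.5935 0.132  0.0495] [-0.37 -0.11 -0.14]
0.0485 [0.5935 0.132  0.0485] [0.22 0.11 0.11]
0.0475 [0.5935 0.132  0.0475] [-0.15  0.03 -0.05]
```

View pics/s3.png

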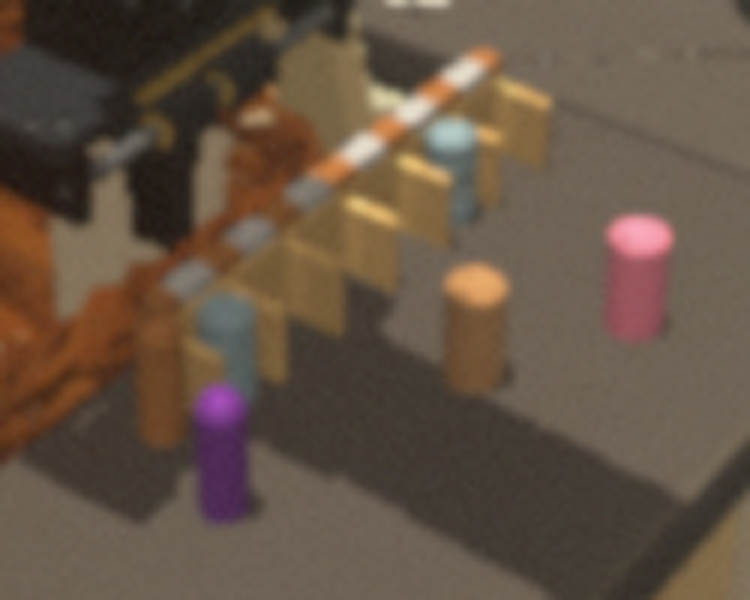

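```bash
python3 - <<'E'
from h import *
def proj(m,X):
    M=np.linalg.inv(m['cam_to_world']);x=(M[:3,:3]@np.array(X)+M[:3,3]);K=m['mtx'];return np.array([K[0,2]+K[0,0]*x[0]/-x[2],K[1,2]-K[1,1]*x[1]/-x[2]])
s=ld("side0")
for X in [(.5935,.132,.0475),(.584,.147,.0475),(.584,.117,.0475),(.603,.147,.0475),(.5914,.1195,.054),(.5902,.0356,.054)]: print(X,((proj(s,X)-[190,180])*6).round(0))
m=ld("wrist3");print(proj(m,(.5914,.1195,.054)),proj(m,(.5935,.132,.0475)),m['cam_to_world'].round(3))
p=m['p'];d=m['d']
uv=proj(m,(.5935,.132,.0475)).astype(int)
cv2.imwrite("pics/w3c.png",cv2.resize(p[max(0,uv[1]-100):uv[1]+60,uv[0]-110:uv[0]+110][...,::-1],None,fx=3.5,fy=3.5,interpolation=cv2.INTER_CUBIC))
E
```

```text
(0.5935, 0.132, 0.0475) [168. 298.]
(0.584, 0.147, 0.0475) [162. 324.]
(0.584, 0.117, 0.0475) [207. 289.]
(0.603, 0.147, 0.0475) [129. 307.]
(0.5914, 0.1195, 0.054) [189. 274.]
(0.5902, 0.0356, 0.054) [308. 186.]
[275.636933   219.09881261] [257.34596969 212.73691924] [[-0.     0.959  0.284  0.67 ]
 [-1.     0.    -0.001  0.132]
 [-0.001 -0.284  0.959  0.244]
 [ 0.     0.     0.     1.   ]]
```

View pics/w3c.png

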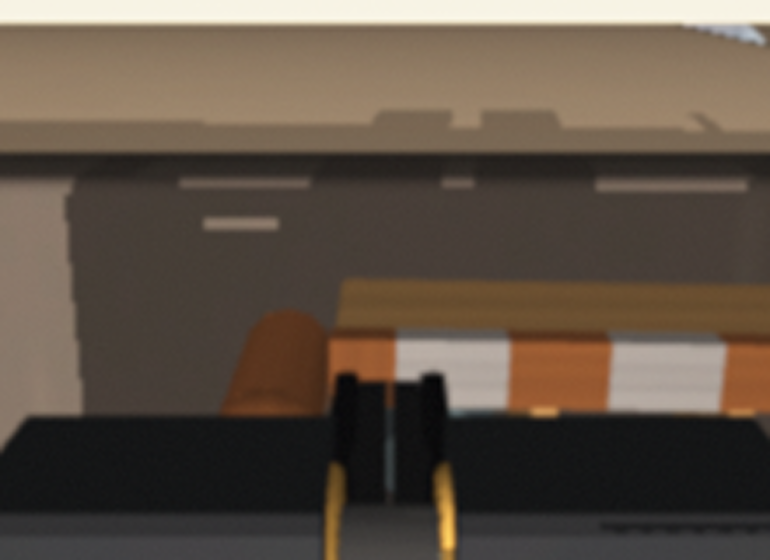

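```bash
python3 - <<'E'
from h import *
from cell import r
m=ld("wrist3");P=pts(m,m['d']);print(m['mtx'].round(1).tolist())
for u in (244,247,251,255,258,263,267,271):
  print(u,[(v,P[v,u].round(3).tolist()) for v in (208,215,219,221,224,228,235)])
s=r.snapshot("side");ms=r.camera_model("side");P=pts(ms,s[1])
for v in range(214,232,2): print(v,[P[v,u].round(3).tolist() for u in (214,217,220,222)])
E
```

```text
[[299.7, 0.0, 257.9], [0.0, 299.7, 186.9], [0.0, 0.0, 1.0]]
244 [(208, [0.598, 0.141, 0.051]), (215, [0.594, 0.141, 0.054]), (219, [0.604, 0.14, 0.084]), (221, [0.604, 0.139, 0.087]), (224, [0.604, 0.139, 0.091]), (228, [0.604, 0.139, 0.096]), (235, [0.604, 0.139, 0.105])]
247 [(208, [0.599, 0.139, 0.052]), (215, [0.594, 0.139, 0.052]), (219, [0.604, 0.138, 0.084]), (221, [0.604, 0.138, 0.087]), (224, [0.603, 0.138, 0.09]), (228, [0.604, 0.137, 0.096]), (235, [0.604, 0.137, 0.106])]
251 [(208, [0.599, 0.136, 0.052]), (215, [0.594, 0.136, 0.053]), (219, [0.591, 0.136, 0.053]), (221, [0.602, 0.136, 0.083]), (224, [0.602, 0.135, 0.088]), (228, [0.602, 0.135, 0.093]), (235, [0.603, 0.135, 0.102])]
255 [(208, [0.599, 0.134, 0.053]), (215, [0.594, 0.134, 0.053]), (219, [0.591, 0.134, 0.052]), (221, [0.602, 0.133, 0.083]), (224, [0.602, 0.133, 0.087]), (228, [0.603, 0.133, 0.093]), (235, [0.602, 0.133, 0.102])]
258 [(208, [0.599, 0.132, 0.052]), (215, [0.594, 0.132, 0.053]), (219, [0.591, 0.132, 0.053]), (221, [0.603, 0.132, 0.085]), (224, [0.603, 0.132, 0.088]), (228, [0.602, 0.132, 0.092]
[... 848 characters left out ...]
, 0.127, 0.094]]
218 [[0.595, 0.143, 0.091], [0.588, 0.14, 0.092], [0.585, 0.132, 0.089], [0.583, 0.126, 0.086]]
220 [[0.78, -0.059, -0.116], [0.586, 0.142, 0.088], [0.68, 0.024, -0.023], [0.679, 0.016, -0.028]]
222 [[0.779, -0.058, -0.123], [0.683, 0.034, -0.026], [0.672, 0.033, -0.021], [0.674, 0.022, -0.029]]
224 [[0.687, 0.044, -0.029], [0.677, 0.041, -0.026], [0.597, 0.119, 0.056], [0.593, 0.115, 0.056]]
226 [[0.682, 0.049, -0.031], [0.6, 0.128, 0.054], [0.593, 0.124, 0.055], [0.031, 0.76, 0.698]]
228 [[0.601, 0.139, 0.054], [0.593, 0.136, 0.056], [0.586, 0.132, 0.057], [0.586, 0.125, 0.052]]
230 [[0.598, 0.143, 0.052], [0.589, 0.141, 0.055], [0.586, 0.132, 0.05], [0.586, 0.125, 0.046]]
```

Both depth views put the real fingertip about 35 mm above the reported TCP (tip z≈0.083 at TCP z 0.0475), and there is no contact yet. I'll go down by force instead of trusting the TCP height.

```bash
cat >> h.py <<'E'
def F(r,n=8):
    f=[]
    for _ in range(n): f.append(r.get_obs()['contact_force']);r.pause(.01)
    return np.mean(f,0)
E
python3 - <<'E'
from h import *
from cell import r
x=.5925;y=.1345
r.line_to([x,y,.030],vel=.04);r.pause(.1);f0=F(r)
print(f0.round(2),r.get_obs()['t'])
hit=r.line_to([x,y,.010],vel=.012,threshold=2.0)
o=r.get_obs();print(hit,o['tcp_pos'].round(4),(F(r)-f0).round(2),o['t'],o['finger_gap'])
np.save("f0.npy",f0)
E
```

```text
[ 0.11 -0.02  0.18] 13.7583
True [0.5924 0.1345 0.0176] [ 0.65 -0.08  2.26] 14.7833 0.0005808085544671583
```

Contact at TCP z=0.0176 confirms the 35 mm tip offset. Now the stroke, holding about 3 N.

```bash
python3 - <<'E'
from h import *
from cell import r
f0=np.load("f0.npy");x=.5925;z=.0164
r.line_to([x,.1345,z],vel=.01);print((F(r)-f0).round(2))
for y in np.linspace(.126,.018,10):
    x=.5900+.012*(y-.0356)+.0018
    r.line_to([x,y,z],vel=.03)
    f=(F(r,5)-f0);print(round(y,3),round(z,4),f.round(2),r.get_obs()['tcp_pos'].round(4))
    z-=np.clip((3.2-f[2])/700/2,-.0006,.0006)
o=r.get_obs()['tcp_pos'];r.line_to([o[0],o[1],.06],vel=.08)
print(r.get_obs()['t'])
n="wrist";m=r.camera_model(n);p,d=r.snapshot(n);np.savez("wrist4.npz",p=p,d=d,**m);cv2.imwrite("pics/w4.png",p[...,::-1])
E
```

```text
[-0.58 -0.06  2.84]
0.126 0.0164 [0.13 0.66 3.2 ] [0.5932 0.1254 0.0165]
0.114 0.0164 [ 0.06 -0.36  3.28] [0.5927 0.1128 0.0164]
0.102 0.0165 [-0.02 -0.04  2.82] [0.5926 0.1011 0.0164]
0.09 0.0162 [-0.09  0.38  3.1 ] [0.5924 0.089  0.0162]
0.078 0.0161 [0.36 0.19 2.95] [0.5923 0.077  0.0161]
0.066 0.0159 [-0.09  0.47  3.79] [0.5922 0.0651 0.016 ]
0.054 0.0164 [ 0.07 -0.13  3.08] [0.5919 0.0529 0.0163]
0.042 0.0163 [-0.03  0.49  3.25] [0.5919 0.0411 0.0163]
0.03 0.0163 [-0.36  0.12  3.21] [0.5917 0.029  0.0163]
0.018 0.0163 [-0.16  0.24  3.48] [0.5915 0.017  0.0163]
21.675
```

```bash
python3 - <<'E'
from h import *
from cell import r
o=r.get_obs();t=o['tcp_pos'];print(t.round(4))
p,d=r.snapshot("side");m=r.camera_model("side");P=pts(m,d)
def prof(P,d,nm):
    a=(d>0)&(abs(P[...,0]-t[0])<.07)&(abs(P[...,1]-t[1])<.13)&(P[...,2]>.07)&(P[...,2]<.25)
    for z in np.arange(.075,.2,.006):
        b=a&(P[...,2]>=z)&(P[...,2]<z+.006)
        if b.sum()>2: print(nm,round(z,3),b.sum(),'x',np.percentile(P[b][:,0],[2,98]).round(3)-t[0].round(3),'y',np.percentile(P[b][:,1],[2,98]).round(3)-t[1].round(3))
prof(P,d,'side')
w=ld("wrist4");prof(pts(w,w['d']),w['d'],'wr')
cv2.imwrite("pics/s5.png",cv2.resize(p[100:300,150:350],None,fx=3,fy=3,interpolation=cv2.INTER_CUBIC)[...,::-1])
E
```

```text
[0.5911 0.0172 0.0596]
side 0.093 10 x [-0.009  0.01 ] y [-0.002  0.012]
side 0.099 17 x [-0.011  0.011] y [-0.008  0.011]
side 0.105 22 x [-0.011  0.011] y [-0.008  0.013]
side 0.111 21 x [-0.012  0.011] y [-0.009  0.011]
side 0.117 19 x [-0.012  0.008] y [-0.008  0.012]
side 0.123 18 x [-0.011  0.011] y [-0.009  0.013]
side 0.129 24 x [-0.012  0.01 ] y [-0.008  0.015]
side 0.135 21 x [-0.01   0.009] y [-0.01   0.016]
side 0.141 15 x [-0.012  0.009] y [-0.01   0.016]
side 0.147 8 x [-0.011  0.009] y [0.011 0.019]
side 0.159 3 x [-0.005 -0.001] y [-0.077  0.028]
side 0.165 59 x [-0.036  0.033] y [-0.083  0.089]
side 0.171 101 x [-0.038  0.035] y [-0.08   0.089]
side 0.177 162 x [-0.038  0.031] y [-0.08   0.089]
side 0.183 149 x [-0.038  0.02 ] y [-0.081  0.089]
side 0.189 134 x [-0.037  0.03 ] y [-0.086  0.095]
side 0.195 104 x [-0.037  0.03 ] y [-0.087  0.097]
wr 0.093 109 x [0.009 0.011] y [-0.009  0.009]
wr 0.099 140 x [0.009 0.011] y [-0.009  0.009]
wr 0.105 164 x [0.009 0.011] y [-0.009  0.009]
wr 0.111 154 x [0.009 0.011] y [-0.007  0.008]
wr 0.117 190 x [0.004 0.011] y [-0.007  0.007]
wr 0.123 144 x [0.009 0.011] y [-0.007  0.007]
wr 0.129 161 x [0.009 0.011] y [-0.006  0.006]
wr 0.135 53 x [-0.01   0.011] y [-0.006  0.006]
wr 0.141 458 x [-0.01  0.  ] y [-0.005  0.005]
wr 0.147 6 x [-0.009  0.006] y [-0.005  0.005]
wr 0.153 46 x [-0.004  0.006] y [-0.005  0.005]
wr 0.159 181 x [-0.002  0.035] y [-0.08  0.08]
wr 0.165 2712 x [0.    0.038] y [-0.08  0.08]
wr 0.171 3540 x [0.006 0.038] y [-0.08  0.08]
wr 0.177 10410 x [0.014 0.038] y [-0.072  0.078]
wr 0.183 12676 x [0.023 0.038] y [-0.032  0.032]
wr 0.189 4729 x [0.023 0.029] y [-0.031  0.048]
wr 0.195 6722 x [0.024 0.026] y [-0.057  0.057]
```

View pics/s5.png

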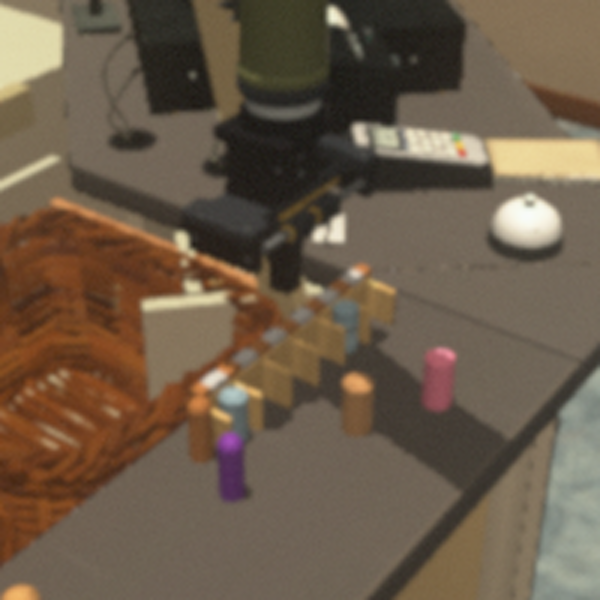

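The body is also offset by 35 mm (it starts about 68 mm above the real tip), so a tip at z=0.012 is fine. The rack, rolls and posts are unchanged. The first push is diagonal, to line the roll up with gap 3.

```bash
python3 - <<'E'
from h import *
from cell import r
w=ld("wrist4");P=pts(w,w['d'])
roll=np.array([.489,.046]);tgt=np.array([.521,.0358]);u=(tgt-roll)/np.linalg.norm(tgt-roll);a=np.arctan2(u[1],u[0])
Q=[0,np.cos(a/2),np.sin(a/2),0];Z=-.0234
s=roll-u*.036
r.reach([*s,.06],Q);print(r.get_obs()['q'].round(2))
r.line_to([*s,.0],vel=.1);f0=F(r)
print('down hit',r.line_to([*s,Z],vel=.04,threshold=4),r.get_obs()['tcp_pos'].round(4))
e=tgt-u*(.0137+.010)
r.line_to([*e,Z],vel=.03);print((F(r)-f0).round(2),r.get_obs()['tcp_pos'].round(4))
b=e-u*.02
r.line_to([*b,Z],vel=.08);r.line_to([*b,.06],vel=.15)
h=[.45,.036,.22];r.reach(h,[0,1,0,0])
n="wrist";m=r.camera_model(n);p,d=r.snapshot(n);np.savez("wrist5.npz",p=p,d=d,**m);cv2.imwrite("pics/w5.png",p[...,::-1]);print(r.get_obs()['t'])
E
```

```text
[-1.03 -0.    0.86  2.09 -0.    1.05 -2.05]
down hit False [ 0.4547  0.0568 -0.0235]
[-1.24  0.03 -0.11] [ 0.4984  0.043  -0.0234]
27.675
```

View pics/w5.png

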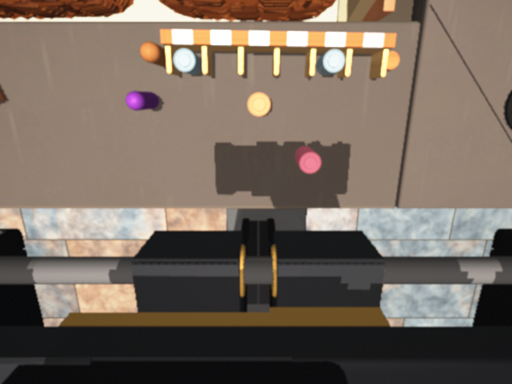

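The roll is upright at (259,104), right in front of gap 3 (dividers at columns 241 and 277, inlay 3 at column 260).

```bash
cat > meas.py <<'E'
from h import *
def meas(n,box):
    m=ld(n);p=m['p'];hsv=cv2.cvtColor(p,cv2.COLOR_RGB2HSV);P=pts(m,m['d'])
    k=np.zeros(p.shape[:2],bool);k[box[0]:box[1],box[2]:box[3]]=1
    k&=(P[...,2]>.043)&(hsv[...,1]>60)
    v,u=np.nonzero(k);roll=onz(m,[(u.min()+u.max())/2,(v.min()+v.max())/2],.052)[0]
    print(n,'roll',roll.round(4),(u.min(),u.max(),v.min(),v.max()));return m,P
E
python3 - <<'E'
from meas import *
m,P=meas("wrist5",(88,120,242,278))
hsv=cv2.cvtColor(m['p'],cv2.COLOR_RGB2HSV)
k=(hsv[...,1]<45)&(hsv[...,2]>190);k[:28]=0;k[47:]=0;k[:,:160]=0;k[:,398:]=0
n,l,s,c=cv2.connectedComponentsWithStats(k.astype(np.uint8))
print(np.array([onz(m,c[i],.054)[0] for i in range(1,n) if s[i,4]>60]).round(4))
for row in (60,66): 
    g=P[row,225:295,2];print(row,[(round(onz(m,[i+225,row],.04)[0][1],4)) for i in range(70) if g[i]>.025])
E
```

```text
wrist5 roll [0.5202 0.0361 0.052 ] (np.int64(247), np.int64(269), np.int64(92), np.int64(115))
[[ 0.591   0.1192  0.054 ]
 [ 0.5907  0.0777  0.054 ]
 [ 0.5899  0.0351  0.054 ]
 [ 0.589  -0.0066  0.054 ]
 [ 0.5887 -0.0482  0.054 ]
 [ 0.5884 -0.0902  0.054 ]]
60 [np.float64(0.0593), np.float64(0.0581), np.float64(0.057), np.float64(0.0558), np.float64(0.0546), np.float64(0.0187), np.float64(0.0175), np.float64(0.0164), np.float64(0.0152), np.float64(0.014), np.float64(0.0129)]
66 [np.float64(0.0594), np.float64(0.0582), np.float64(0.0571), np.float64(0.0559), np.float64(0.0547), np.float64(0.0186), np.float64(0.0174), np.float64(0.0163), np.float64(0.0151), np.float64(0.0139), np.float64(0.0128)]
```

```bash
python3 - <<'E'
from h import *
from cell import r
a=-.013;Q=[0,np.cos(a/2),np.sin(a/2),0];Z=-.0234;y=.0362
r.reach([.480,y,.06],Q);r.line_to([.480,y,Z],vel=.08);r.pause(.1);f0=F(r)
h=r.line_to([.538,y,Z],vel=.035,threshold=6);print(h,(F(r)-f0).round(2),r.get_obs()['tcp_pos'].round(4))
if not h:
    h=r.line_to([.556,y,Z],vel=.012,threshold=4);print(h,(F(r)-f0).round(2),r.get_obs()['tcp_pos'].round(4))
t=r.get_obs()['tcp_pos'];r.line_to([t[0]-.02,t[1],Z],vel=.05);r.line_to([t[0]-.02,t[1],.06],vel=.15)
r.reach([.45,.036,.22],[0,1,0,0])
n="wrist";m=r.camera_model(n);p,d=r.snapshot(n);np.savez("wrist6.npz",p=p,d=d,**m);cv2.imwrite("pics/w6.png",cv2.resize(p[:200,120:420],None,fx=2.6,fy=2.6,interpolation=cv2.INTER_CUBIC)[...,::-1]);print(r.get_obs()['t'])
from meas import meas
meas("wrist6",(48,100,245,273))
E
```

```text
False [-1.12 -0.06 -0.16] [ 0.538   0.0362 -0.0234]
True [-0.02  0.35 -0.11] [ 0.5456  0.0362 -0.0244]
34.575
wrist6 roll [0.5673 0.0365 0.052 ] (np.int64(246), np.int64(269), np.int64(48), np.int64(72))
```

View pics/w6.png

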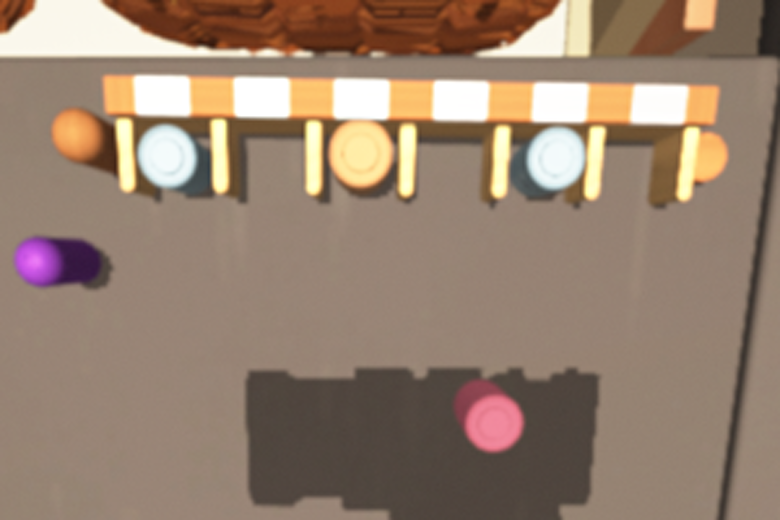

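The roll sits in gap 3 at crop (360,153), upright, and the other objects look undisturbed. The force had faded after the stop, so I'll press once more, gently, to make sure it is fully home.

```bash
python3 - <<'E'
from h import *
from cell import r
a=-.013;Q=[0,np.cos(a/2),np.sin(a/2),0];Z=-.0234;y=.0363
r.reach([.525,y,.06],Q);r.line_to([.525,y,Z],vel=.08);r.pause(.1);f0=F(r)
r.line_to([.542,y,Z],vel=.05)
for x in np.arange(.5435,.553,.0006):
    r.line_to([x,y,Z],vel=.012);f=F(r,4)-f0;print(round(x,4),f.round(1),r.get_obs()['tcp_pos'].round(4))
    if f[0]<-5: break
t=r.get_obs()['tcp_pos'];r.line_to([t[0]-.025,t[1],Z],vel=.03);r.line_to([t[0]-.025,t[1],.06],vel=.15)
r.reach([.45,.036,.22],[0,1,0,0])
n="wrist";m=r.camera_model(n);p,d=r.snapshot(n);np.savez("wrist7.npz",p=p,d=d,**m);print(r.get_obs()['t'])
from meas import meas
meas("wrist6",(51,100,245,273));meas("wrist7",(51,100,245,273))
for b in ((48,75,172,200),(48,75,322,347),(145,178,295,325),(85,115,120,150)): meas("wrist5",b);meas("wrist7",b)
cv2.imwrite("pics/w7.png",cv2.resize(p[20:120,200:320],None,fx=6,fy=6,interpolation=cv2.INTER_CUBIC)[...,::-1])
E
```

```text
0.5435 [0.5 0.2 0.2] [ 0.5434  0.0363 -0.0234]
0.5441 [ 0.3 -0.4  0.2] [ 0.5441  0.0363 -0.0234]
0.5447 [ 0.3 -0.2 -0. ] [ 0.5447  0.0363 -0.0234]
0.5453 [ 0.2 -0.2  0.2] [ 0.5453  0.0363 -0.0234]
0.5459 [-0.2  0.1  0. ] [ 0.5459  0.0363 -0.0234]
0.5465 [-0.3 -0.4 -0.4] [ 0.5465  0.0363 -0.0234]
0.5471 [-1.9 -0.1  1.5] [ 0.5466  0.0363 -0.0235]
0.5477 [-5.4 -0.1  3.8] [ 0.5467  0.0363 -0.0236]
41.9667
wrist6 roll [0.5658 0.0365 0.052 ] (np.int64(246), np.int64(269), np.int64(51), np.int64(72))
wrist7 roll [0.5642 0.0367 0.052 ] (np.int64(245), np.int64(270), np.int64(51), np.int64(75))Traceback (most recent call last):
  File "<stdin>", line 14, in <module>
  File "meas.py", line 6, in meas
    v,u=np.nonzero(k);roll=onz(m,[(u.min()+u.max())/2,(v.min()+v.max())/2],.052)[0]
                                   ~~~~~^^
    return umr_minimum(a, axis, None, out, keepdims, initial, where)
ValueError: zero-size array to reduction operation minimum which has no identity
```

Picture budget is used up, so I'll check numerically from depth: roll top plane tilt, and its position relative to the rail.

```bash
python3 - <<'E'
from h import *
for n in ("wrist5","wrist6","wrist7"):
    m=ld(n);p=m['p'];P=pts(m,m['d']);hsv=cv2.cvtColor(p,cv2.COLOR_RGB2HSV)
    k=(hsv[...,1]<45)&(hsv[...,2]>190);k[:28]=0;k[47:]=0;k[:,:160]=0;k[:,398:]=0
    N,l,s,c=cv2.connectedComponentsWithStats(k.astype(np.uint8))
    I=np.array([onz(m,c[i],.054)[0] for i in range(1,N) if s[i,4]>60]);
    b=(88,120,242,278) if n=="wrist5" else (46,85,246,272)
    T=P[b[0]:b[1],b[2]:b[3]].reshape(-1,3);H=hsv[b[0]:b[1],b[2]:b[3]].reshape(-1,3)
    g=(T[:,2]>.044)&(T[:,2]<.06)&(H[:,1]>50)
    if n!="wrist5": g&=T[:,0]<.5815
    T=T[g];A=np.c_[T[:,:2]-T[:,:2].mean(0),np.ones(len(T))];co=np.linalg.lstsq(A,T[:,2],rcond=None)[0]
    print(n,m['cam_to_world'][:3,3].round(4),'inlay3',I[np.argmin(abs(I[:,1]-.0355))].round(4),'top plane',co.round(3),len(T),'x',np.percentile(T[:,0],[1,99]).round(4),'y',np.percentile(T[:,1],[1,99]).round(4))
    print('  col258',[(v,P[v,258].round(3)[[0,2]].tolist(),p[v,258].tolist()) for v in range(40,80,2)] if n!="wrist5" else '')
    if n!="wrist6":
        for nm,(cx,z) in {'A':((185,60),.04),'B':((333,60),.04),'pink':((309,160),.04),'purple':((136,100),.05)}.items():
            q=np.zeros(k.shape,bool);q[cx[1]-18:cx[1]+18,cx[0]-18:cx[0]+18]=1
            q&=(P[...,2]>z)&((hsv[...,0]>80)); v,u=np.nonzero(q);print('  ',nm,P[q].mean(0).round(4),q.sum())
E
```

```text
wrist5 [0.5266 0.0361 0.4152] inlay3 [0.5899 0.0351 0.054 ] top plane [0.007 0.002 0.05 ] 430 x [0.5074 0.5331] y [0.0232 0.0489]
  col258 
   A [0.5682 0.1198 0.047 ] 411
   B [ 0.5674 -0.0488  0.0479] 417
   pink [ 0.4517 -0.0267  0.0516] 407
   purple [0.5243 0.1762 0.0605] 305
wrist6 [0.5267 0.0358 0.4151] inlay3 [0.59   0.0354 0.054 ] top plane [ 0.015 -0.004  0.05 ] 476 x [0.5569 0.5809] y [0.0236 0.0483]
  col258 [(40, [0.588, 0.053], [255, 255, 255]), (42, [0.586, 0.053], [255, 255, 255]), (44, [0.583, 0.054], [255, 255, 255]), (46, [0.582, 0.051], [238, 190, 141]), (48, [0.58, 0.05], [254, 227, 152]), (50, [0.578, 0.048], [254, 230, 156]), (52, [0.576, 0.052], [254, 232, 160]), (54, [0.574, 0.051], [255, 237, 169]), (56, [0.572, 0.051], [255, 237, 168]), (58, [0.57, 0.051], [255, 237, 168]), (60, [0.567, 0.051], [255, 237, 167]), (62, [0.565, 0.05], [255, 237, 168]), (64, [0.563, 0.05], [255, 235, 164]), (66, [0.561, 0.051], [252, 218, 144]), (68, [0.559, 0.05], [254, 233, 161]), (70, [0.557, 0.05], [254, 212, 139]), (72, [0.556, 0.037], [150, 101, 64]), (74, [0.556, -0.0], 
[... 450 characters left out ...]
[254, 228, 154]), (52, [0.576, 0.051], [254, 232, 161]), (54, [0.574, 0.05], [255, 238, 169]), (56, [0.571, 0.052], [255, 237, 168]), (58, [0.569, 0.052], [255, 237, 169]), (60, [0.567, 0.05], [255, 237, 168]), (62, [0.565, 0.051], [255, 237, 168]), (64, [0.563, 0.049], [255, 235, 164]), (66, [0.561, 0.051], [253, 218, 145]), (68, [0.559, 0.049], [254, 232, 159]), (70, [0.557, 0.05], [254, 210, 139]), (72, [0.556, 0.036], [143, 97, 63]), (74, [0.556, -0.002], [95, 72, 55]), (76, [0.554, -0.001], [134, 116, 103]), (78, [0.551, -0.001], [152, 132, 119])]
   A [0.5681 0.1197 0.0479] 413
   B [ 0.5675 -0.049   0.0469] 421
   pink [ 0.4521 -0.0264  0.0533] 410
   purple [0.5244 0.1762 0.0605] 307
```

The roll is upright (tilt under 1°), flush with the board, and nothing else has moved. Handing in.

```bash
python3 -c "
from cell import r
print(r.hand_in())"
```

```text
the job is handed in; nothing more can be done
None
```

The job is handed in: I ran the fingertip along the rail from the post end over inlays 1–3 at about 3 N in unbroken contact, then pushed the brown roll upright and fully home into gap 3; the stored rolls and look-alikes measured unmoved, and the arm finished clear at about 42 s of the 64 s allowed.

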